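Unbolt the tool sleeve, draw the screwdriver and hold its tip up to the light

TASK

Slide the bolt away from the end of the screwdriver's handle, fully home into its keeper. Then take the screwdriver by its handle, draw it out of the sleeve, lift it so that the handle is about 20 cm above the board, and turn it so that its tip slants upward about halfway between level and upright, as if showing the tip to the light. Finish while still holding it there, still and clear of everything; leave the bolt home and do not disturb the other things on the board.

Things in the scene. Friction and masses are not known exactly. Their poses are not given: they have to be found in the camera images.
- holder: Fixed metal tool holder on the board. Origin on its underside (z = 0), straight below the sleeve's mouth; x axis points into the sleeve, -y to the bolt's side, z up. Base plate 8 mm thick, x -88 to 128, y -30 to 30 mm, with an arm under the bolt, x -88 to -56, y -30 to -174. A rest 8 mm wide in y, x -62 to -53 mm, top at z = 55, carries the handle's end.
- mouth (a point): Centre of the sleeve's mouth, 65.5 mm above the board. The sleeve is a level square tube along holder x from 0 to 123 mm, outside 37 mm wide, z 49 to 87 mm, bore 25 wide x 26 high, closed at the far end.
- keeper (a point): Centre of the opening of the bolt's keeper, a square steel staple at holder y -168 to -144 mm, x -86 to -58, top at z = 76; this point at x = -72, y = -144, z = 65.5. The bolt's grey track leads to it, same x, y -140 to -48, top at z = 73.
- bolt (a joint): Slide of the steel bolt (m) along holder -y; 0 to 0.012 at the start, where its 10 mm round rod bars the way behind the end of the screwdriver's handle; 0.060 = fully home in the keeper, against a stop, the way free (rod end at holder y = -46 mm). It stays where it is left; about 1.5 N of friction.
- bolt_tab (a point): Point in the tab that stands up on the bolt: tab 20 mm along holder x, 12 mm along holder y (the sliding direction), its top 10 mm above this point and its underside 22 mm below it. The point is at holder x = -72 mm, y = -75 mm - bolt value, z = 101.5 mm. Pinch it from above across its 12 mm.
- screwdriver: Loose screwdriver, 171 mm long, turned handle 21 mm thick and 88 mm long, steel shank 5 mm thick; about 60 g. Its y axis runs from handle to tip; origin at half length, 10 mm off the axis. At the start it lies level in the sleeve, tip inwards along holder +x, about 63 mm of handle outside; it must be drawn about 110 mm along holder -x before its tip is out.
- handle (a point): Point on the screwdriver's axis, in the handle, 36 mm from its end: the place to grip (across, from above); near the centre of mass; at the start about 27 mm in front of the mouth and 65 mm above the board.
- tip (a point): Tip of the screwdriver's blade, 136 mm from handle along the axis.
- sanding_block: Bystander: sanding block, 39 x 72 x 25 mm, origin at its underside.
- felt_bob: Bystander: small white felt bob, 24 mm across, 18 mm high, origin at its underside.
- polish_bar: Bystander: bar of polishing compound, 29 x 61 x 25 mm, origin at its underside.

How it is judged:
On the way, in this order (a step that is already met when the one before it is completed fails the run):
1. the bolt is home in its keeper while the screwdriver is still in the sleeve (value of joint bolt above 0.057 m and x of tip in the frame of holder above 0.08 m), for 0.2 s.
2. the screwdriver is drawn out of the mouth, held by the fingers, the bolt still home (value of joint bolt above 0.057 m and x of tip in the frame of holder below 0 m and contact force between the fingers and screwdriver above 1 N), for 0.1 s.
At the end, for the whole second after the job is handed in: The screwdriver is held in the fingers, still and clear of the holder, its gripping point 15 to 35 cm above the board, its tip up and its length 27 to 62 degrees from vertical; the bolt is within 3 mm of fully home (value of joint bolt above 0.057 m and height (world z) of handle between 0.15 and 0.35 m and angle between screwdriver's own y axis and vertical between 0.48 and 1.09 rad and contact force between the fingers and screwdriver above 1 N and contact force between holder and screwdriver below 0.1 N and linear speed of screwdriver below 0.03 m/s and angular speed of screwdriver below 0.2 rad/s); the arm keeps its last pose, push and grip.
It fails at once if a bystander is moved more than 2 cm (distance of any of polish_bar, sanding_block, felt_bob from where it was at the start of the episode above 0.02 m).
It also fails if it takes over 45 s, if anything falls off the work surface, if the arm or the gripper's body presses on something with over 40 N, if the wrist force passes 120 N, or if a joint passes its speed limit or range.

ROBOT

A 7-joint arm with a two-finger parallel gripper is mounted at the origin on a cart in front of the work surface, level with it; the furniture and walls round the work are solid. World frame = base frame: x ahead of the robot, y to its left, z up, the work surface at z = 0. Lengths are in m, angles in rad, forces in N, time in s.
With the tool pointing down it reaches from about 0.425 to 0.925 m from the base axis. Payload 6.8 kg.
Tool frame: the origin (TCP) lies at the very end of the fingers, on their centre line; the grasp point (between the pads) lies 19 mm behind it; z points along the fingers, y is the line along which they close (so a half turn about z gives the same grasp; the last joint's range is limited). The gripper opens to 85 mm and grips with 20 to 120 N. Pads are 22 mm wide; open, the fingers measure 114 mm over their backs; the gripper's body (76 mm by 85 mm) begins 54 mm behind the grasp point. The pads swing forward as they close: fully open they stand 13 mm farther back than shut.
Start: joints at [-1.335, 0.477, 0.022, 1.555, -0.011, 1.109, -0.083], TCP at [0.228, 0.636, 0.231] pointing down, gripper open.
Joint ranges: [-2.96, 2.96], [-0.34, 2.1], [-1.41, 1.46], [0.24, 2.44], [-1.37, 4.51], [0.17, 1.92], [-2.96, 2.96]. Speed limits (rad/s): [2.39, 2.39, 3.14, 3.14, 3.14, 3.14, 3.14].

INTERFACE

Orientations are given as a unit quaternion [w, x, y, z].
In Python, from station import bot gives the robot as it stands. The module is installed in compiled form; this text tells all that it offers.
- The arm moves only by the shell command python3 -m jog 'ROWS' [OPENING] [FORCE]. ROWS is JSON, a list of rows, each a list of 4 numbers: the shift along the tool's x, y, z in cm, then the turn about the tool's z in rad. In form: [[x, y, z, spin], ...]. A call has 1 to 20 rows; each row is the pose to reach, as a shift and turn from the pose commanded when the call began, along the tool's axes at that moment; what a row does not reach only later rows make up. A row lasts 1/12 s, in which the tool goes at most 41.7 mm and 7.16 degrees, less where a joint would pass 70% of its speed; a pose out of reach is approached as far as the arm can. A call with a gripper value outside its range is refused whole. OPENING is the closure, from -1 (fully open) to 1 (shut), set as the call begins (- or left out, the last holds). The fingers move at their own pace and stop on an object; FORCE is the grip in N (left out, the last holds). Time passes only in rows, so rows that repeat a pose let the fingers close. It gives the time, the measured TCP pose, the force, the opening and the grip force at its end, in the units of the state.
- bot.get_obs(): the state, without advancing time (a new reading comes with each control period).
- bot.read_camera(name): name is "scene" or "top"; returns a dict with "pixels" (384x512x3 uint8, red, green, blue), "depth" (384x512 float32, m along the optical axis (not along the pixel's ray), 0 where there is no reading), "fovy" (degrees; the focal length in pixels is half the picture's height over the tangent of half this angle, whatever the lens; pixels are square), "cx", "cy" (the principal point, pixels), "pose" (4x4, takes a point from camera to world coordinates). Camera axes: x right, y down, z forward; pixel columns grow to the right and rows downward; lengths in m; the calibration is good to about 2 mm. A picture is of the moment at which its call begins.
- bot.hand_in(): hands the job in; it is judged then, once.
The state is a dict: "t": time; "q": joint angles; "joint_vel": joint speeds; "joint_torque": joint torques, N m; "eef_pos": TCP position; "tool_rot": TCP orientation; "contact_force": force on the tool from outside, world axes, zero at the start; "torque": the same for the moment, N m; "gripper_width": opening from 0.0 (shut) to 1.0 (fully open); "grasp_force": force on a finger pad.
Only numpy, scipy, OpenCV 4.12 (cv2) and the standard library are available. Lean on these libraries where they do the work, as an engineer would, in place of code of your own. Each camera call takes 0.05 s, during which the arm holds its last target. There are 200 camera calls.

## Working session

There is one attempt and no reset: what is moved stays moved. The work goes in short steps, Python scripts to look and compute and a shell command to move; the robot and the scene stay as the last step left them, time stands still between calls to the robot, and variables do not carry over. Pictures are saved under pics/ and viewed, at most 13 in all, crops included, and the job is handed in when it is done.

```bash
mkdir -p pics
cat > h.py <<'E'
import numpy as np, cv2
from station import bot
def cam(n):
    c=bot.read_camera(n); c['f']=192/np.tan(np.radians(c['fovy'])/2); return c
def ray(c,u,v):
    d=np.array([(u-c['cx'])/c['f'],(v-c['cy'])/c['f'],1]); P=np.array(c['pose']); return P[:3,3],P[:3,:3]@d
def plane(c,u,v,z):
    o,d=ray(c,u,v); return o+d*(z-o[2])/d[2]
def cloud(c):
    v,u=np.mgrid[:384,:512]; D=c['depth']; p=np.stack([(u-c['cx'])/c['f']*D,(v-c['cy'])/c['f']*D,D],-1)
    P=np.array(c['pose']); return p@P[:3,:3].T+P[:3,3]
E
python3 - <<'E'
from h import *
for n in('scene','top'):
    c=cam(n); cv2.imwrite(f'pics/{n}0.png',c['pixels'][...,::-1]); print(n,c['fovy'],c['cx'],c['cy'],np.round(c['pose'],3).tolist())
    np.savez(f'{n}0.npz',**c)
o=bot.get_obs(); print({k:np.round(v,3).tolist() for k,v in o.items()})
E
```

```text
scene 46.30774046359214 258.0048083217776 193.9777909240217 [[0.838, -0.364, 0.406, 0.291], [-0.545, -0.551, 0.632, -0.414], [-0.006, -0.751, -0.661, 0.674], [0.0, 0.0, 0.0, 1.0]]
top 47.12685645142207 254.79899540756784 195.49161998589156 [[0.04, -0.971, 0.238, 0.409], [-0.999, -0.039, 0.01, 0.126], [-0.001, -0.238, -0.971, 0.975], [0.0, 0.0, 0.0, 1.0]]
{'t': 0.1, 'q': [-1.335, 0.478, 0.022, 1.556, -0.012, 1.109, -0.083], 'joint_vel': [-0.0, -0.001, 0.001, -0.002, 0.001, 0.001, 0.002], 'joint_torque': [0.005, -59.776, 1.614, -28.196, 0.013, 0.005, -0.0], 'eef_pos': [0.227, 0.635, 0.23], 'tool_rot': [-0.0, 0.171, 0.985, -0.001], 'contact_force': [-0.161, 0.066, -0.165], 'torque': [0.014, -0.063, -0.003], 'grasp_force': 0.0, 'gripper_width': 1.004}
```

View pics/top0.png

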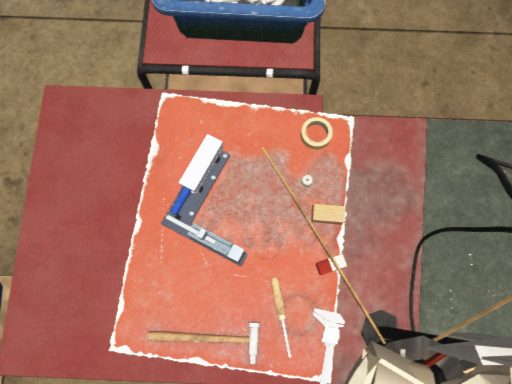

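View pics/scene0.png

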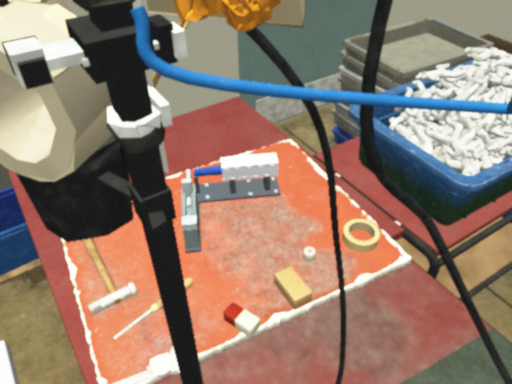

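The top view shows the white sleeve from (212,137) to (185,187), with the blue handle at about (180,200). The bolt arm runs from (170,218) to (240,260). The bystanders lie to the right, at u 300–345. Next I'll measure the sleeve top at z=0.087 and take a close crop of the bolt.

Run:
```python
from h import *
c=dict(np.load('top0.npz')); im=c['pixels']; X=cloud(c)
z=X[...,2]; roi=np.zeros(z.shape,bool); roi[125:275,150:255]=1
m=roi&(abs(z-.087)<.006)&(im.min(-1)>150)
m=cv2.morphologyEx(m.astype('u1'),cv2.MORPH_OPEN,np.ones((3,3)))
n,l,s,_=cv2.connectedComponentsWithStats(m); k=1+s[1:,4].argmax(); m=l==k
v,u=np.nonzero(m); P=np.array([plane(c,a,b,.087)[:2] for a,b in zip(u,v)])
r=cv2.minAreaRect((P*1000).astype('f4')); print('sleeve top',r,np.median(z[m]),len(u)); print(cv2.boxPoints(r))
# blue
hsv=cv2.cvtColor(im,cv2.COLOR_RGB2HSV); b=roi&(abs(hsv[...,0].astype(int)-113)<12)&(hsv[...,1]>150)&(z>.03)
v,u=np.nonzero(b); P=np.array([plane(c,a,q,.07)[:2] for a,q in zip(u,v)])*1000
r=cv2.minAreaRect(P.astype('f4')); print('handle',r,'\n',cv2.boxPoints(r),np.percentile(z[b],[50,90]))
t=roi&(z>.094)&(z<.13); v,u=np.nonzero(t); print('tall',len(u),u.mean() if len(u) else 0,v.mean() if len(u) else 0)
if len(u): print(np.c_[u,v,np.round(X[t]*1000)][:60])
cv2.imwrite('pics/crop.png',cv2.resize(im[125:275,150:260,::-1],None,fx=4,fy=4,interpolation=2))
```

```text
sleeve top ((695.010498046875, 253.8191680908203), (38.66197967529297, 123.11021423339844), 64.55296325683594) 0.08681730876086036 995
[[631.1212  262.81238]
 [742.2876  209.91483]
 [758.8998  244.82596]
 [647.7334  297.7235 ]]
handle ((612.9441528320312, 292.3464660644531), (17.566295623779297, 59.89859390258789), 66.96793365478516) 
 [[581.9458  295.98102]
 [637.0697  272.5459 ]
 [643.9425  288.7119 ]
 [588.8186  312.14703]] [0.07166945 0.07469488]
tall 71 201.3661971830986 233.16901408450704
[[201. 228. 550. 240. 110.]
 [202. 228. 551. 238. 108.]
 [200. 229. 548. 241. 110.]
 [201. 229. 548. 240. 110.]
 [202. 229. 548. 237. 111.]
 [203. 229. 548. 235. 113.]
 [204. 229. 549. 234. 109.]
 [200. 230. 546. 241. 113.]
 [201. 230. 545. 239. 115.]
 [202. 230. 546. 237. 114.]
 [203. 230. 546. 235. 111.]
 [204. 230. 546. 233. 110.]
 [205. 230. 546. 231. 112.]
 [199. 231. 544. 243. 112.]
 [200. 231. 544. 241. 109.]
 [201. 231. 544. 239. 111.]
 [202. 231. 544. 237. 113.]
 [203. 231. 544. 235. 111.]
 [204. 231. 544. 233. 110.]
 [205. 231. 544. 231. 112.]
 [206. 231. 546. 230. 100.]
 [198. 232. 
[... 380 characters left out ...]
 [203. 233. 540. 235. 109.]
 [204. 233. 540. 233. 110.]
 [205. 233. 542. 232. 100.]
 [197. 234. 538. 247. 111.]
 [198. 234. 538. 245. 110.]
 [199. 234. 538. 243. 109.]
 [200. 234. 538. 241. 112.]
 [201. 234. 538. 239. 110.]
 [202. 234. 538. 237. 110.]
 [203. 234. 539. 235. 108.]
 [204. 234. 540. 234. 102.]
 [205. 234. 541. 233.  96.]
 [197. 235. 535. 246. 114.]
 [198. 235. 536. 244. 112.]
 [199. 235. 536. 242. 111.]
 [200. 235. 536. 241. 110.]
 [201. 235. 536. 239. 109.]
 [202. 235. 536. 236. 111.]
 [203. 235. 537. 235. 104.]
 [204. 235. 538. 234.  97.]
 [197. 236. 534. 246. 110.]
 [198. 236. 534. 244. 112.]
 [199. 236. 534. 242. 113.]
 [200. 236. 534. 240. 112.]
 [201. 236. 534. 238. 112.]]
```

View pics/crop.png

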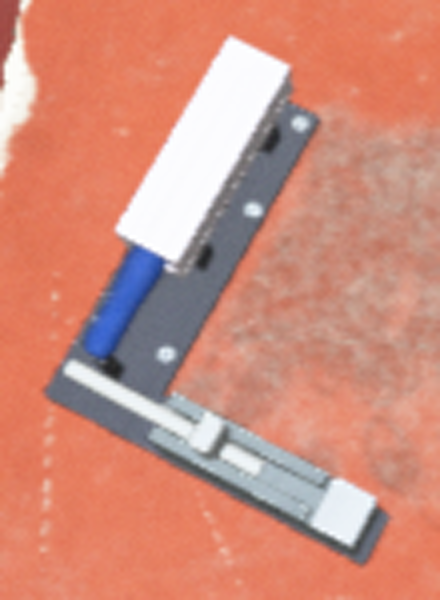

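The crop shows the bolt rod across the handle's end, the tab at about (201,232) in the full picture, and the keeper at lower right. The sleeve top measures 38.7 x 123 mm at z=0.087, which matches the given sizes. That puts the mouth at (0.6394, 0.2803) with holder yaw −25.4°. The tab agrees with the prediction, giving a bolt value of about 6 mm.

```bash
cat >> h.py <<'E'
from scipy.spatial.transform import Rotation as R
M=np.array([.6394,.2803]); A=np.radians(-25.4); EX=np.array([np.cos(A),np.sin(A)]); EY=np.array([-EX[1],EX[0]])
def H(x,y,z): return np.r_[M+x*EX+y*EY,z]
def go(p):
    o=bot.get_obs(); q=o['tool_rot']; Rm=R.from_quat([q[1],q[2],q[3],q[0]]).as_matrix()
    p=np.array(p); e=np.array(o['eef_pos']); h=e[:2]-M; w=np.arctan2(Rm[1,1],Rm[0,1])
    sp=w-np.arctan2(EY[1],EY[0])
    print('t',round(o['t'],2),'shift cm',np.round(Rm.T@(p-e)*100,2),'spin to EY',round(float(sp),3),'holder xy mm',np.round([h@EX*1e3,h@EY*1e3]),'z',round(e[2],4),'f',np.round(o['contact_force'],1),'w',np.round(o['gripper_width'],3),'g',np.round(o['grasp_force'],1),'q',np.round(o['q'],2))
E
python3 -c "
from h import *
go(H(-.072,-.0806,.231));go(H(-.072,-.0806,.084))"
```

```text
t 0.1 shift cm [-4.278e+01 -2.681e+01 -1.000e-02] spin to EY 0.1 holder xy mm [-524.  144.] z 0.2304 f [-0.2  0.1 -0.2] w 1.004 g 0.0 q [-1.34  0.48  0.02  1.56 -0.01  1.11 -0.08]
t 0.1 shift cm [-42.78 -26.79  14.69] spin to EY 0.1 holder xy mm [-524.  144.] z 0.2304 f [-0.2  0.1 -0.2] w 1.004 g 0.0 q [-1.34  0.48  0.02  1.56 -0.01  1.11 -0.08]
```

```bash
python3 -m jog '[[-12,-7.5,0,0.1],[-24,-15,0,0.1],[-36,-22.5,0,0.1],[-42.8,-26.8,0,0.1],[-42.8,-26.8,0,0.1],[-42.8,-26.8,0,0.1],[-42.8,-26.8,0,0.1],[-42.8,-26.8,0,0.1],[-42.8,-26.8,0,0.1],[-42.8,-26.8,0,0.1],[-42.8,-26.8,0,0.1],[-42.8,-26.8,0,0.1],[-42.8,-26.8,0,0.1],[-42.8,-26.8,0,0.1],[-42.8,-26.8,0,0.1],[-42.8,-26.8,0,0.1],[-42.8,-26.8,0,0.1],[-42.8,-26.8,0,0.1],[-42.8,-26.8,0,0.1],[-42.8,-26.8,0,0.1]]' -1 30
python3 - <<'E'
from h import *
go(H(-.072,-.0806,.084))
c=cam('top'); cv2.imwrite('pics/t1.png',c['pixels'][110:300,120:320,::-1].repeat(3,0).repeat(3,1))
E
```

```text
t: 1.77
eef_pos: [0.5397, 0.2396, 0.2313]
tool_rot: [-0.0, 0.219, 0.976, 0.0]
contact_force: [1.0, 0.9, 0.5]
gripper_width: 1.0
grasp_force: 0.0
t 1.77 shift cm [-0.06 -0.11 14.73] spin to EY 0.001 holder xy mm [-73. -79.] z 0.2313 f [1.  0.9 0.5] w 1.0 g 0.0 q [-0.69  0.34  0.21  1.78 -0.08  1.03  0.68]
```

View pics/t1.png

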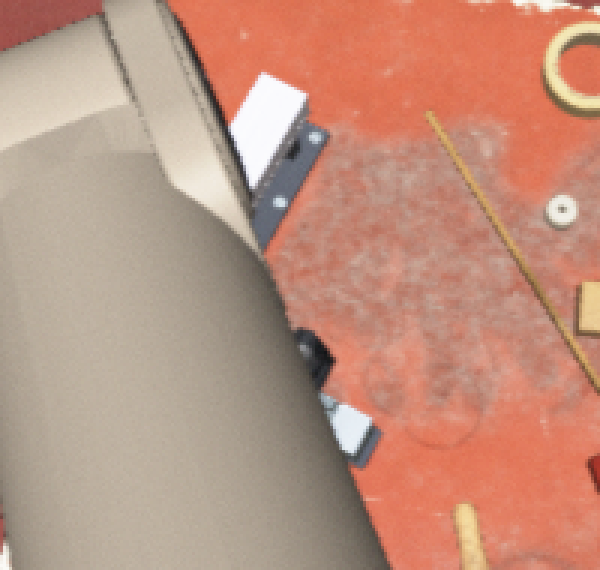

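The arm hides the tool from the top camera, with only the keeper visible at (350,425) in this crop. I'll use the scene camera from here. Next: descend and close.

```bash
python3 -m jog '[[0,0,4,0],[0,0,8,0],[0,0,11,0],[0,0,13,0],[0,0,14.7,0],[0,0,14.7,0],[0,0,14.7,0]]'
python3 - <<'E'
from h import *
go(H(-.072,-.0806,.084))
c=cam('scene'); cv2.imwrite('pics/s1.png',c['pixels'][130:270,130:330,::-1].repeat(4,0).repeat(4,1))
E
```

```text
t: 2.4
eef_pos: [0.5397, 0.2388, 0.0838]
tool_rot: [-0.001, 0.22, 0.975, -0.001]
contact_force: [-0.1, 0.4, 0.3]
gripper_width: 0.999
grasp_force: 0.0
t 2.4 shift cm [-0.03 -0.03 -0.02] spin to EY -0.0 holder xy mm [-72. -80.] z 0.0838 f [-0.1  0.4  0.3] w 0.999 g 0.0 q [-0.66  0.52  0.18  1.89 -0.13  0.74  0.72]
```

View pics/s1.png

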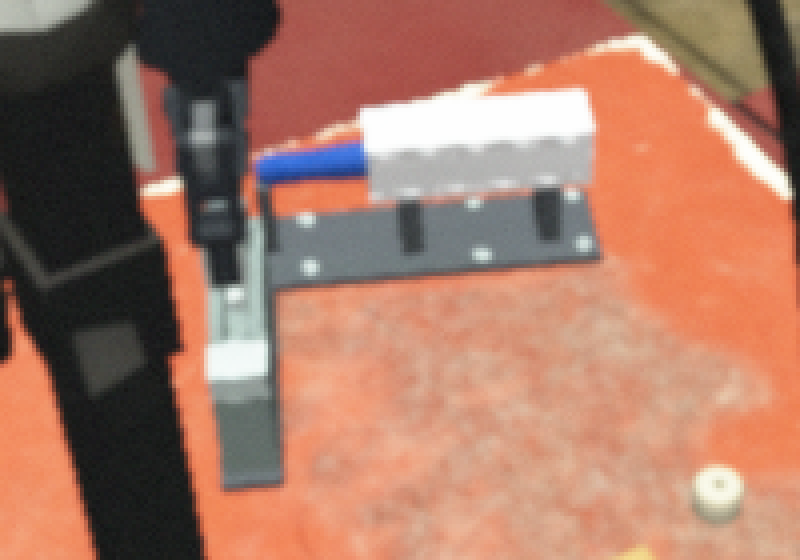

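The gripper straddles the track at crop (215,200) and is in line with the bolt and keeper. Now close and slide.

```bash
python3 -m jog '[[0,0,0,0],[0,0,0,0],[0,0,0,0],[0,0,0,0],[0,0,0,0],[0,0,0,0],[0,0,0,0],[0,0,0,0],[0,0,0,0],[0,0,0,0]]' 1 40
python3 -m jog '[[0,-0.5,0,0],[0,-1,0,0],[0,-1.5,0,0],[0,-2,0,0],[0,-2.5,0,0],[0,-3,0,0],[0,-3.5,0,0],[0,-4,0,0],[0,-4.5,0,0],[0,-5,0,0],[0,-5.4,0,0],[0,-5.7,0,0],[0,-5.7,0,0],[0,-5.7,0,0],[0,-5.7,0,0]]'
python3 - <<'E'
from h import *
go(H(-.072,-.135,.084))
E
```

```text
t: 3.28
eef_pos: [0.5402, 0.239, 0.0846]
tool_rot: [0.0, 0.22, 0.975, 0.0]
contact_force: [-1.4, 0.3, 5.5]
gripper_width: 0.133
grasp_force: 42.0
t: 4.53
eef_pos: [0.5168, 0.1899, 0.0846]
tool_rot: [0.001, 0.219, 0.976, 0.002]
contact_force: [4.2, 7.9, -1.7]
gripper_width: 0.132
grasp_force: 41.3
t 4.53 shift cm [ 0.01 -0.08  0.06] spin to EY 0.001 holder xy mm [ -72. -134.] z 0.0846 f [ 4.2  7.9 -1.7] w 0.132 g 41.3 q [-0.6   0.46  0.18  1.99 -0.13  0.69  0.78]
```

The bolt moved 54 mm and the reaction is now about 9 N, well above the 1.5 N friction, so it is against its stop. Release and raise.

```bash
python3 -m jog '[[0,0.2,0,0],[0,0.2,0,0],[0,0.2,0,0],[0,0.2,0,0],[0,0.2,0,0],[0,0.2,0,0],[0,0.2,0,0],[0,0.2,0,0],[0,0.2,-3,0],[0,0.2,-6,0],[0,0.2,-9,0],[0,0.2,-9,0]]' -1
python3 - <<'E'
from h import *
go(H(-.027,0,.174)); go(H(-.027,0,.046))
E
```

```text
t: 5.53
eef_pos: [0.5199, 0.1904, 0.1799]
tool_rot: [0.004, 0.22, 0.975, 0.003]
contact_force: [1.1, -0.4, -0.1]
gripper_width: 0.999
grasp_force: 0.0
t 5.53 shift cm [-4.22 13.25  0.72] spin to EY -0.001 holder xy mm [ -69. -132.] z 0.1799 f [ 1.1 -0.4 -0.1] w 0.999 g 0.0 q [-0.63  0.33  0.21  1.92 -0.09  0.89  0.75]
t 5.53 shift cm [-4.15 13.15 13.52] spin to EY -0.001 holder xy mm [ -69. -132.] z 0.1799 f [ 1.1 -0.4 -0.1] w 0.999 g 0.0 q [-0.63  0.33  0.21  1.92 -0.09  0.89  0.75]
```

```bash
python3 -m jog '[[-1.5,4,0,0],[-3,8,0,0],[-4.5,12,0,0],[-4.5,13.5,0,0],[-4.5,13.5,0,0],[-4.5,13.5,0,0],[-4.5,13.5,0,0],[-4.5,13.5,0,0]]'
python3 - <<'E'
from h import *
go(H(-.027,0,.046))
c=cam('scene'); cv2.imwrite('pics/s2.png',c['pixels'][110:270,130:330,::-1].repeat(3,0).repeat(3,1))
# handle axis from scene depth: blue points
im=c['pixels'];X=cloud(c);hsv=cv2.cvtColor(im,cv2.COLOR_RGB2HSV);z=X[...,2]
b=(abs(hsv[...,0].astype(int)-113)<12)&(hsv[...,1]>150)&(z>.05)&(z<.09)&(abs(X[...,0]-.61)<.06)&(abs(X[...,1]-.29)<.06)
P=X[b]; d=P[:,:2]-M; h=np.c_[d@EX,d@EY,P[:,2]]*1e3; print(len(P)); print(np.round(np.percentile(h,[2,25,50,75,98],0),0))
E
```

```text
t: 6.2
eef_pos: [0.6147, 0.2902, 0.1742]
tool_rot: [-0.0, 0.221, 0.975, -0.001]
contact_force: [0.0, -0.3, 0.4]
gripper_width: 0.999
grasp_force: 0.0
t 6.2 shift cm [ 0.04  0.18 12.82] spin to EY -0.002 holder xy mm [-27.  -2.] z 0.1742 f [ 0.  -0.3  0.4] w 0.999 g 0.0 q [-0.67  0.54  0.2   1.61 -0.12  1.01  0.69]
141
[[-54.  -9.  63.]
 [-41.  -7.  67.]
 [-25.  -5.  69.]
 [-13.  -3.  71.]
 [ -2.   1.  75.]]
```

View pics/s2.png

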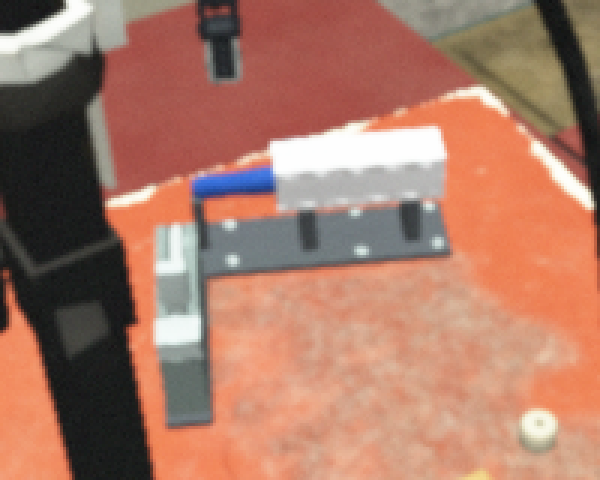

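The tab now stands next to the keeper at crop (172,280), and the way behind the handle at (195,185) is clear. Depth puts the handle on the holder axis with its top at z of about 75 mm. Descend and grip.

```bash
python3 -m jog '[[0,0.1,4,0],[0,0.1,8,0],[0,0.1,11,0],[0,0.1,12.8,0],[0,0.1,12.8,0],[0,0.1,12.8,0]]'
python3 -m jog '[[0,0,0,0],[0,0,0,0],[0,0,0,0],[0,0,0,0],[0,0,0,0],[0,0,0,0],[0,0,0,0],[0,0,0,0],[0,0,0,0],[0,0,0,0]]' 1 40
python3 -c "
from h import *
go(H(-.147,0,.046))"
```

```text
t: 6.75
eef_pos: [0.615, 0.2917, 0.0461]
tool_rot: [-0.001, 0.221, 0.975, -0.001]
contact_force: [-0.2, 0.7, 1.2]
gripper_width: 0.996
grasp_force: 0.0
t: 7.58
eef_pos: [0.6159, 0.293, 0.0468]
tool_rot: [0.0, 0.22, 0.975, 0.0]
contact_force: [-2.0, 0.4, 5.5]
gripper_width: 0.211
grasp_force: 39.1
t 7.58 shift cm [12.03 -0.14  0.08] spin to EY -0.0 holder xy mm [-27.   1.] z 0.0468 f [-2.   0.4  5.5] w 0.211 g 39.1 q [-0.65  0.69  0.17  1.67 -0.15  0.79  0.71]
```

```bash
python3 -m jog '[[0.7,0,0,0],[1.4,0,0,0],[2.1,0,0,0],[2.8,0,0,0],[3.5,0,0,0],[4.2,0,0,0],[4.9,0,0,0],[5.6,0,0,0],[6.3,0,0,0],[7,0,0,0],[7.7,0,0,0],[8.4,0,0,0],[9.1,0,0,0],[9.8,0,0,0],[10.5,0,0,0],[11.2,0,0,0],[11.9,0,0,0],[12.6,0,0,0],[12.6,0,0,0],[12.6,0,0,0]]'
python3 - <<'E'
from h import *
go(H(-.147,0,.046))
c=cam('scene'); cv2.imwrite('pics/s3.png',c['pixels'][100:280,100:330,::-1].repeat(3,0).repeat(3,1))
E
```

```text
t: 9.25
eef_pos: [0.5014, 0.3473, 0.0464]
tool_rot: [-0.0, 0.22, 0.976, 0.0]
contact_force: [-0.7, -0.1, -0.8]
gripper_width: 0.215
grasp_force: 39.0
t 9.25 shift cm [-0.64 -0.13  0.04] spin to EY 0.0 holder xy mm [-153.    1.] z 0.0464 f [-0.7 -0.1 -0.8] w 0.215 g 39.0 q [-0.83  0.6   0.16  1.86 -0.15  0.69  0.55]
```

View pics/s3.png

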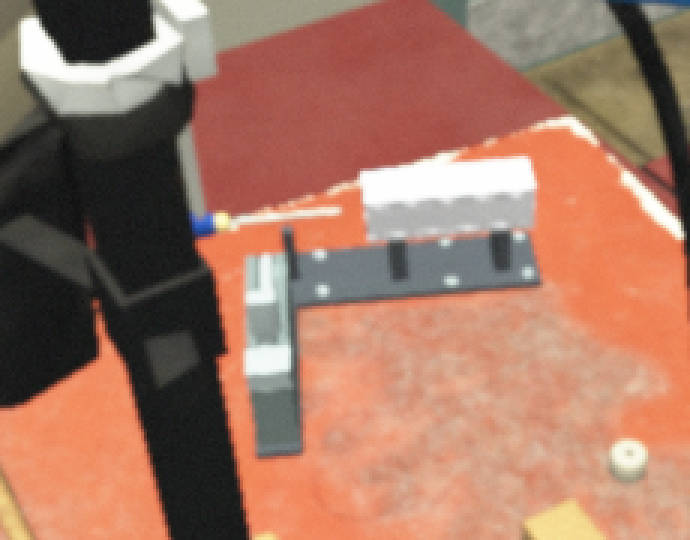

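The tip is out, at crop (340,210), short of the mouth at 365, and the bolt is still home. A move can only spin the tool about its vertical axis, so I'll tilt the screwdriver in the fingers. To do that I'll lay it across the sleeve from the free +y side and lower the grip, so the sleeve's edge levers the tip up. First lift and spin by 90°.

```bash
python3 -m jog '[[0,0,-3,0],[0,0,-6,0],[0,0,-9,0],[0,0,-12,0.1],[0,0,-12,0.22],[0,0,-12,0.34],[0,0,-12,0.46],[0,0,-12,0.58],[0,0,-12,0.7],[0,0,-12,0.82],[0,0,-12,0.94],[0,0,-12,1.06],[0,0,-12,1.18],[0,0,-12,1.3],[0,0,-12,1.42],[0,0,-12,1.5],[0,0,-12,1.57],[0,0,-12,1.57],[0,0,-12,1.57]]'
python3 - <<'E'
from h import *
go(H(.06,.06,.166))
E
```

```text
t: 10.88
eef_pos: [0.5021, 0.3466, 0.1663]
tool_rot: [0.0, 0.845, 0.535, 0.0]
contact_force: [-0.6, 0.2, -0.1]
gripper_width: 0.21
grasp_force: 39.2
t 10.88 shift cm [ 5.86 21.26  0.04] spin to EY -1.569 holder xy mm [-152.    1.] z 0.1663 f [-0.6  0.2 -0.1] w 0.21 g 39.2 q [-1.14  0.49  0.58  1.81 -0.33  0.94 -0.85]
```

```bash
python3 -m jog '[[2,3,0,0],[4,6,0,0],[5.9,9,0,0],[5.9,12,0,0],[5.9,15,0,0],[5.9,18,0,0],[5.9,21.2,0,0],[5.9,21.2,2,0],[5.9,21.2,4,0],[5.9,21.2,6,0],[5.9,21.2,7.5,0],[5.9,21.2,7.8,0],[5.9,21.2,7.8,0],[5.9,21.2,7.8,0]]'
python3 - <<'E'
from h import *
go(H(.06,.06,.087))
c=cam('scene'); cv2.imwrite('pics/s4.png',c['pixels'][60:260,130:360,::-1].repeat(3,0).repeat(3,1))
E
```

```text
t: 12.05
eef_pos: [0.7191, 0.3094, 0.0892]
tool_rot: [0.0, 0.845, 0.535, 0.001]
contact_force: [0.6, 0.1, -0.1]
gripper_width: 0.207
grasp_force: 39.3
t 12.05 shift cm [-0.05  0.05  0.22] spin to EY -1.57 holder xy mm [60. 60.] z 0.0892 f [ 0.6  0.1 -0.1] w 0.207 g 39.3 q [-0.78  0.84  0.51  1.38 -0.44  1.03 -0.62]
```

View pics/s4.png

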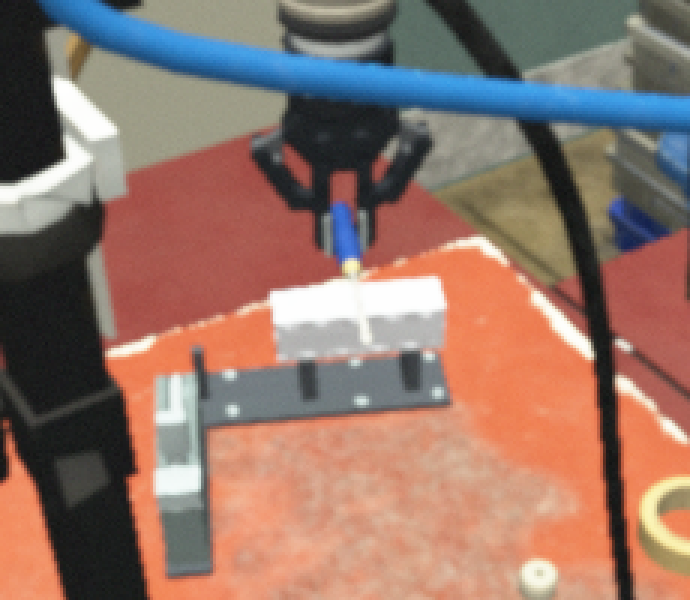

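The screwdriver lies above the sleeve, with its tip at crop (365,340) and its handle at (343,225), both clear. Ease the grip and lower.

```bash
python3 -m jog '[[0,0,0.3,0],[0,0,0.6,0],[0,0,0.9,0],[0,0,1.2,0],[0,0,1.5,0],[0,0,1.8,0],[0,0,2.1,0],[0,0,2.4,0],[0,0,2.4,0]]' - 22
python3 - <<'E'
from h import *
go(H(.06,.06,.042))
E
```

```text
t: 12.85
eef_pos: [0.7194, 0.3103, 0.065]
tool_rot: [-0.0, 0.845, 0.535, 0.001]
contact_force: [0.2, 1.6, 5.8]
gripper_width: 0.215
grasp_force: 40.3
t 12.85 shift cm [-0.14  0.06  2.3 ] spin to EY -1.57 holder xy mm [59. 61.] z 0.065 f [0.2 1.6 5.8] w 0.215 g 40.3 q [-0.78  0.87  0.5   1.39 -0.45  0.99 -0.62]
```

```bash
python3 -m jog '[[0,0,0.3,0],[0,0,0.6,0],[0,0,0.9,0],[0,0,1.2,0],[0,0,1.5,0],[0,0,1.8,0],[0,0,2.1,0],[0,0,2.4,0],[0,0,2.4,0]]'
python3 - <<'E'
from h import *
go(H(.06,.06,.042))
c=cam('scene'); cv2.imwrite('pics/s5.png',c['pixels'][60:260,130:360,::-1].repeat(3,0).repeat(3,1))
E
```

```text
t: 13.6
eef_pos: [0.7197, 0.3109, 0.041]
tool_rot: [-0.0, 0.845, 0.535, 0.002]
contact_force: [2.9, 4.2, 3.1]
gripper_width: 0.211
grasp_force: 44.5
t 13.6 shift cm [-0.21  0.06 -0.1 ] spin to EY -1.569 holder xy mm [59. 62.] z 0.041 f [2.9 4.2 3.1] w 0.211 g 44.5 q [-0.77  0.89  0.49  1.4  -0.46  0.96 -0.61]
```

View pics/s5.png

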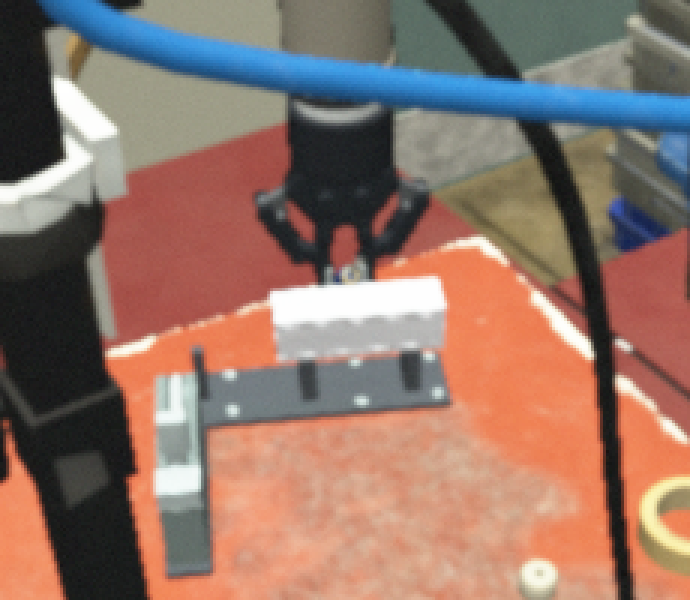

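The tip now stands up towards the camera, with the ferrule at crop (350,272). Raise it, moving away from the sleeve, to z≈0.2 and measure the tilt.

```bash
python3 -m jog '[[0.5,0,0,0],[1,0,-0.5,0],[1.5,0,-2,0],[2,0,-5,0],[2,0,-8,0],[2,0,-11,0],[2,0,-14,0],[2,0,-14.5,0],[2,0,-14.5,0],[2,0,-14.5,0],[2,0,-14.5,0]]' 1 40
python3 - <<'E'
from h import *
go(H(.06,.08,.185))
c=cam('scene'); im=c['pixels']; cv2.imwrite('pics/s6.png',im[60:260,130:360,::-1].repeat(3,0).repeat(3,1))
X=cloud(c);e=bot.get_obs()['eef_pos'];g=np.array(e)-[0,0,-.019]
b=(np.linalg.norm(X-g,axis=-1)<.15); hsv=cv2.cvtColor(im,cv2.COLOR_RGB2HSV)
for n,m in(('blue',b&(abs(hsv[...,0].astype(int)-113)<12)&(hsv[...,1]>150)),('yellow',b&(abs(hsv[...,0].astype(int)-25)<8)&(hsv[...,1]>80)&(X[...,2]>.15))):
    v,u=np.nonzero(m); print(n,len(u))
    if len(u):
        d=X[m][:,:2]-M; h=np.c_[d@EX,d@EY,X[m][:,2]]*1e3; print(np.round(np.median(h,0)),u.mean(),v.mean())
E
```

```text
t: 14.57
eef_pos: [0.7259, 0.3271, 0.1829]
tool_rot: [-0.0, 0.845, 0.534, -0.002]
contact_force: [-0.5, 0.4, 0.2]
gripper_width: 0.212
grasp_force: 43.2
t 14.57 shift cm [ 0.06  0.2  -0.21] spin to EY -1.571 holder xy mm [58. 79.] z 0.1829 f [-0.5  0.4  0.2] w 0.212 g 43.2 q [-0.8   0.78  0.55  1.27 -0.41  1.2  -0.68]
blue 46
[ 56.  52. 213.] 241.54347826086956 95.93478260869566
yellow 0
```

View pics/s6.png

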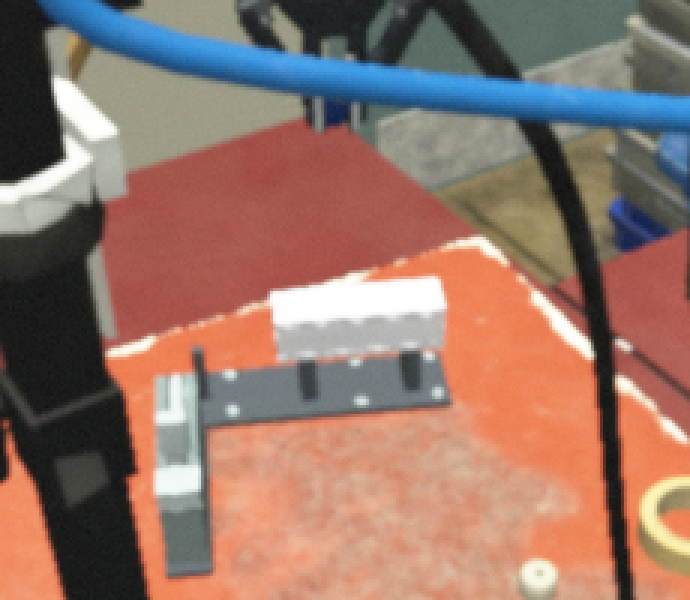

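The crop is foreshortened and the blue hose hides the shank. I'll spin the screwdriver back so the scene camera sees it side-on.

```bash
python3 -m jog '[[-1,-1,0,-0.12],[-2,-2,0,-0.24],[-3,-4,0,-0.36],[-5,-6,0,-0.48],[-7,-8,0,-0.6],[-8,-10,0,-0.72],[-8,-10,0,-0.84],[-8,-10,0,-0.96],[-8,-10,0,-1.08],[-8,-10,0,-1.2],[-8,-10,0,-1.32],[-8,-10,0,-1.44],[-8,-10,0,-1.57],[-8,-10,0,-1.57],[-8,-10,0,-1.57],[-8,-10,0,-1.57]]'
python3 - <<'E'
from h import *
go(H(.06,.08,.185))
c=cam('scene'); im=c['pixels']; np.savez('s7.npz',**c); cv2.imwrite('pics/s7.png',im[30:230,130:360,::-1].repeat(3,0).repeat(3,1))
E
```

```text
t: 15.95
eef_pos: [0.6022, 0.2977, 0.1845]
tool_rot: [-0.001, 0.222, 0.975, -0.0]
contact_force: [-0.1, 0.3, 0.0]
gripper_width: 0.21
grasp_force: 43.3
t 15.95 shift cm [-10.08   8.07  -0.07] spin to EY -0.004 holder xy mm [-41.  -0.] z 0.1845 f [-0.1  0.3  0. ] w 0.21 g 43.3 q [-0.69  0.52  0.2   1.62 -0.11  1.02  0.66]
```

View pics/s7.png

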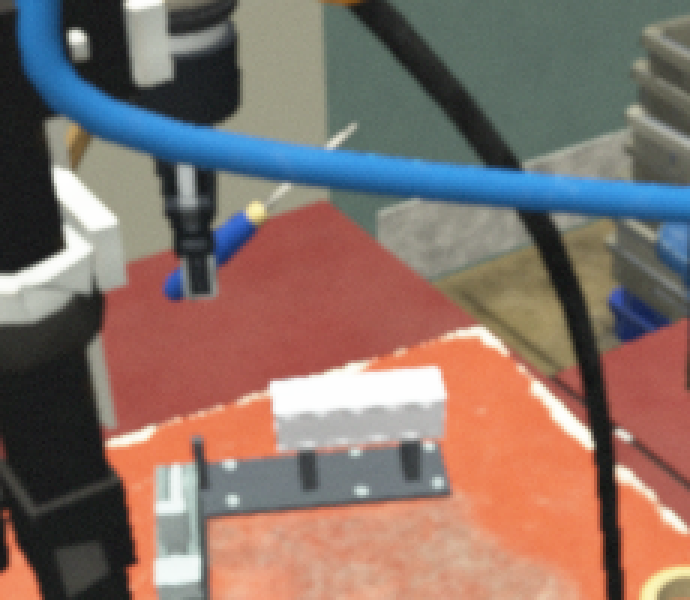

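The screwdriver slants up to the right, from the handle end at crop (172,292) to the tip at (355,125), clear of everything. I'll compute its tilt by casting both pixels onto the vertical plane at holder y=0.

```bash
python3 - <<'E'
from h import *
c=dict(np.load('s7.npz'))
def vp(u,v):
    o,d=ray(c,u,v); t=((M-o[:2])@EY)/(d[:2]@EY); p=o+d*t; return np.array([(p[:2]-M)@EX,p[2]])*1e3
a,b=vp(187.3,127.3),vp(248.3,71.7); d=b-a; print(a,b,np.hypot(*d),'deg from vertical',np.degrees(np.arctan2(d[0],d[1])))
print('handle pt',a+d/np.hypot(*d)*36)
E
python3 -m jog '[[0,0,0,0],[0,0,0,0],[0,0,0,0],[0,0,0,0],[0,0,0,0],[0,0,0,0]]'
```

```text
[-59.55969671 180.1049448 ] [ 65.86596111 290.95801467] 167.3917523002043 deg from vertical 48.529270409142306
handle pt [-32.58510794 203.94548927]
t: 16.5
eef_pos: [0.6025, 0.298, 0.1854]
tool_rot: [0.0, 0.22, 0.975, 0.0]
contact_force: [-0.2, -0.6, 0.0]
gripper_width: 0.215
grasp_force: 43.3
```

The measured length is 167 mm against the true 171 mm. The tilt is 48.5° from vertical, the handle point is at 0.204 m, and the arm is still. Handing in.

```bash
python3 -c "
from station import bot
print(bot.hand_in())"
```

```text
the job is handed in; nothing more can be done
None
```

I handed the job in at about 16.5 s. The bolt is home in its keeper, and the screwdriver is held still, clear of the holder, with its tip up 48.5° from vertical and its handle point 0.204 m above the board. The hand-in returned no verdict.

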